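# Free a stool leg from its bench cradle and hold it level

## Task

Take the wooden mallet and knock the red-capped release pin of the bench cradle fully down with it (not with the fingers), which draws back the steel bolt over the stool leg; then stand the mallet back on its striking face on the bench, clear of the cradle. Now lift the leg out of the cradle to at least 10 cm above where it lay and finish while still holding it there in the gripper, level and steady. Do not try to lift the leg before the pin is down, and leave the blue mug, the wax tin and the offcut near it where they are.

Things in the scene. Friction and masses are not known exactly. Their poses are not given: they have to be found in the camera images.
- cradle: Wooden bench cradle, fixed, on a 130 x 445 x 18 mm plank. Origin on the bench below the middle of the resting leg; y along the leg, z up. Saddles 24 mm long at y = -115 and +115 mm carry the leg between cheeks up to z = 80 mm (2.5 mm play each side); only the plank lies under the leg between them. End stop at y = 170 to 184 mm, up to z = 80 mm.
- bolt_tip (a point): Top of the free end of the flat steel bolt (26 mm wide, 12 mm thick, top 101 mm above the bench), which comes out of the green housing (70 mm wide, cradle y = -172 to -252 mm, top at 110 mm) and covers the last 16 mm of the leg's shaft until the pin is driven down.
- bolt (a joint): How far the bolt is drawn back, in m: 0 = over the leg (start), 0.0242 = pin fully down on its stop after 22 mm of straight travel (bolt = 1.1 x pin travel); clear of the leg from about 0.017. The pin has friction of about 7 N and a weak spring (60 N/m): it needs some 9 to 12 N, pushed or struck, and stays where it is driven.
- release_pin: Sprung release pin. Its red cap is a disc of 32 mm diameter and 8 mm thick, on the cradle's housing (cradle x = 0, y = -212 mm). Origin at the centre of the cap's underside, 138 mm above the bench when up; the face to strike is 8 mm higher (146 mm when up, 124 mm when fully down).
- leg: Pale wooden stool leg 330 mm long, about 0.3 kg (varies): square block 44 x 44 mm at leg y = +55 to +165 mm, square shaft 32 x 32 mm at y = -165 to +55 mm, on one axis. Origin on the axis at mid length, 70 mm above the bench in the cradle; y along the leg towards the block, z up; lies parallel to the cradle axes.
- leg_balance (a point): Balance point (centre of mass) of the leg: on its axis, 26 mm from mid length towards the block, i.e. on the 32 mm shaft 29 mm from where the block begins. The place to grip it, from above, across the shaft.
- mallet: Wooden mallet on its striking face, about 0.38 kg; origin at the centre of that face, z up, x along the handle. Dark head 70 (x) x 46 (y) x 96 mm high; pale handle, 24 mm diameter, x = 35 to 185 mm, 48 mm above the face. Grip the top of the head from above across its 46 mm and use it straight down. Starts left or right, handle roughly away from the robot.
- mug: Blue mug, 80 mm diameter, 90 mm high, on the side of the bench where the mallet is not; leave alone. Origin at the centre of its underside.
- wax_tin: Brass-coloured wax tin, 84 mm diameter, 50 mm high; leave alone. Origin under its centre.
- offcut: Offcut of pale wood 50 x 90 x 38 mm; leave alone. Origin under its centre.
Not all that is in view belongs to the job. What is shaped like the mallet but orange is not meant.

How it is judged:
By the outcome, as a careful person would: the job done as asked, in the order asked, and still so for the second after the job is handed in, while the arm keeps its last pose, push and grip.
It also fails if it takes over 56 s, if anything falls off the work surface, if the arm or the gripper's body presses on something with over 40 N, if the wrist force passes 120 N, or if a joint passes its speed limit or range.

## Robot

A 7-joint arm with a two-finger parallel gripper is mounted at the origin on the work surface. World frame = base frame: x ahead of the robot, y to its left, z up, the work surface at z = 0. Lengths are in m, angles in degrees, forces in N, time in s.
With the tool pointing down it reaches from about 0.425 to 0.875 m from the base axis. Payload 4.7 kg.
Tool frame: the origin (TCP) lies at the very end of the fingers, on their centre line; the grasp point (between the pads) lies 19 mm behind it; z points along the fingers, y is the line along which they close (so a half turn about z gives the same grasp; the last joint's range is limited). The gripper opens to 87 mm and grips with 3 to 60 N. Pads are 19 mm wide; open, the fingers measure 117 mm over their backs; the gripper's body (75 mm by 190 mm) begins 51 mm behind the grasp point.
Start: joints at [67.042, 18.392, -4.016, 83.108, 1.295, 78.541, -3.26], TCP at [0.262, -0.595, 0.223] pointing down, gripper open.
Joint ranges: [-163.93, 163.93], [-17.29, 119.83], [-79.2, 71.16], [3.27, 140.29], [-89.18, 269.18], [5.43, 117.66], [-154.24, 154.24]. Speed limits (degrees/s): [147.25, 147.25, 180, 180, 180, 180, 180].

## Interface

Orientations are given as [roll, pitch, yaw] about the fixed x, y, z axes, in that order (R = Rz(yaw) Ry(pitch) Rx(roll)).
In Python, from cell import get_obs, cams, ticket, finder gives the robot as it stands.
- The arm moves only by the shell command python3 -m creep 'ROWS' [FORCE]. ROWS is text: rows parted by semicolons, each of 5 numbers parted by spaces: the shift along the world's x, y, z in m, then the turn about the world's z in degrees, then the finger opening in m, from 0 to 0.087. A call has 1 to 8 rows; each row shifts and turns the commanded pose from where the row before left it; what a row does not reach is not made up. A row lasts 1/8 s, in which the tool goes at most 62.5 mm and 10.7 degrees, less where a joint would pass 70% of its speed; a pose out of reach is approached as far as the arm can. A call with a gripper value outside its range is refused whole. The fingers move at their own pace and stop on an object; FORCE is the grip in N (left out, the last holds). Time passes only in rows, so rows that do not move let the fingers close. It gives the time, the measured TCP pose, the force, the opening and the grip force at its end, in the units of the state.
- get_obs(): the state, without advancing time (a new reading comes with each control period).
- cams.read_camera(name): name is "scene" or "top" or "wrist"; returns the picture (420x560x3 uint8, red, green, blue); there is no depth.
- cams.calibration(name): a dict with "fx", "fy", "cx", "cy" (pixels), "extrinsics" (4x4, takes a point from world to camera coordinates). Camera axes: x right, y down, z forward; pixel columns grow to the right and rows downward; lengths in m; the calibration is good to about 2 mm. A picture is of the moment at which its call begins: read the wrist's pose just before it. calibration takes no time and is no camera call; for the wrist camera it gives the pose at the moment of the call.
- ticket.sign_off(): hands the job in; it is judged then, once.
Trained networks look in the newest picture that a camera, given by its name, has taken for a name from the list of things; names that differ only in an ending like _2 or _b are one class to them, and where a whole thing is asked for, a point or a joint stands for the part that bears it (a point fixed in the world has none). Each returns a list of dicts, best first, with "p" (0 to 1); they miss things now and then, are a little off and sometimes report something else, mostly with a low value. They report only what shows in the picture. A call takes as long as a camera call. They do not tell look-alikes from the thing itself.
- finder.masks_of(name, camera): "mask" (420x560 bool, what is visible of it) and "xy" ([column, row] in pixels, amid what is visible of it).
- finder.tip_of(name, camera): "xy" ([column, row] in pixels: a listed point, or the origin of a listed thing).
The state is a dict: "time_s": time; "qpos": joint angles; "joint_velocities": joint speeds; "effort": joint torques, N m; "tool_pos": TCP position; "tool_rot": TCP orientation; "force": force on the tool from outside, world axes, zero at the start; "wrist_torque": the same for the moment, N m; "grip_width": finger opening in m; "grasp_force": force on a finger pad.
Only numpy, scipy, OpenCV 4.12 (cv2) and the standard library are available. Lean on these libraries where they do the work, as an engineer would, in place of code of your own. Each camera call takes 0.05 s, during which the arm holds its last target. There are 200 camera calls.

## Working session

There is one attempt and no reset: what is moved stays moved. The work goes in short steps, Python scripts to look and compute and a shell command to move; the robot and the scene stay as the last step left them, time stands still between calls to the robot, and variables do not carry over. Pictures are saved under pics/ and viewed, at most 10 in all, crops included, and the job is handed in when it is done.

```bash
ls; mkdir -p pics; cat > h.py <<'E'
import numpy as np, cv2
from cell import get_obs, cams, ticket, finder
def ray(cam,xy,z):
    c=cams.calibration(cam);E=np.array(c["extrinsics"]);R=E[:3,:3];o=-R.T@E[:3,3]
    d=R.T@np.array([(xy[0]-c["cx"])/c["fx"],(xy[1]-c["cy"])/c["fy"],1])
    return o+d*(z-o[2])/d[2]
def proj(cam,P):
    c=cams.calibration(cam);E=np.array(c["extrinsics"]);p=E[:3,:3]@np.array(P)+E[:3,3]
    return np.array([c["fx"]*p[0]/p[2]+c["cx"],c["fy"]*p[1]/p[2]+c["cy"]])
def save(cam,name,box=None,s=1):
    im=cams.read_camera(cam)[:,:,::-1]
    if box: im=im[box[1]:box[3],box[0]:box[2]]
    cv2.imwrite("pics/"+name,cv2.resize(im,None,fx=s,fy=s,interpolation=cv2.INTER_CUBIC))
E
python3 - <<'E'
from h import *
a=cams.read_camera("scene");b=cams.read_camera("top")
im=np.hstack([a,b])[:,:,::-1]
cv2.imwrite("pics/a.png",cv2.resize(im,(800,300),interpolation=cv2.INTER_AREA))
cv2.imwrite("pics/top.png",b[:,:,::-1])
Z=dict(cradle=0,bolt_tip=.101,release_pin=.138,leg=.07,leg_balance=.07,mallet=0,mug=0,wax_tin=0,offcut=0)
for c in["top","scene"]:
  for n,z in Z.items():
    for d in finder.tip_of(n,c)[:3]: print(c,n,round(d["p"],2),np.round(d["xy"]),np.round(ray(c,d["xy"],z),3))
E
```

```text
pics
top cradle 0.83 [245. 208.] [0.547 0.076 0.   ]
top cradle 0.71 [327. 179.] [ 0.63  -0.145 -0.   ]
top bolt_tip 0.64 [304. 185.] [ 0.587 -0.075  0.101]
top release_pin 0.5 [328. 178.] [ 0.596 -0.13   0.138]
top release_pin 0.42 [243. 202.] [0.532 0.074 0.138]
top leg 0.82 [240. 200.] [0.554 0.084 0.07 ]
top leg_balance 0.67 [236. 204.] [0.542 0.095 0.07 ]
top mallet 0.92 [125. 232.] [0.481 0.39  0.   ]
top mallet 0.63 [116. 301.] [0.301 0.402 0.   ]
top wax_tin 0.6 [270. 278.] [0.363 0.007 0.   ]
top offcut 0.78 [184. 275.] [0.369 0.23  0.   ]
scene cradle 0.59 [320. 265.] [0.563 0.068 0.   ]
scene bolt_tip 0.54 [265. 256.] [ 0.576 -0.073  0.101]
scene release_pin 0.65 [242. 257.] [ 0.592 -0.127  0.138]
scene leg 0.65 [325. 248.] [0.561 0.077 0.07 ]
scene leg 0.3 [334. 246.] [0.559 0.098 0.07 ]
scene leg_balance 0.56 [338. 246.] [0.559 0.109 0.07 ]
scene mallet 0.96 [431. 225.] [0.494 0.405 0.   ]
scene mallet 0.59 [408. 177.] [0.304 0.412 0.   ]
scene mug 0.98 [128. 267.] [ 0.479 -0.415  0.   ]
scene wax_tin 0.87 [285. 211.] [0.368 0.013 0.   ]
scene wax_tin 0.54 [265. 256.] [ 0.509 -0.066  0.   ]
scene offcut 0.87 [361. 198.] [0.362 0.244 0.   ]
```

View pics/top.png

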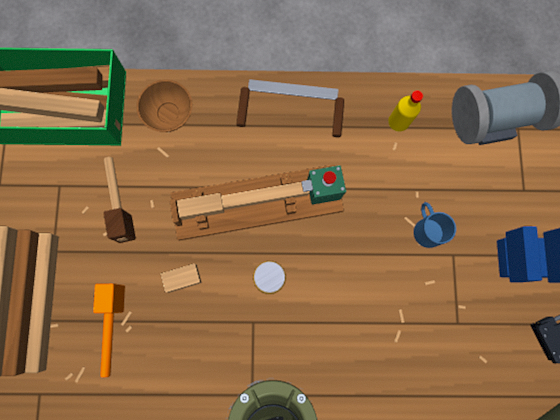

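View pics/a.png

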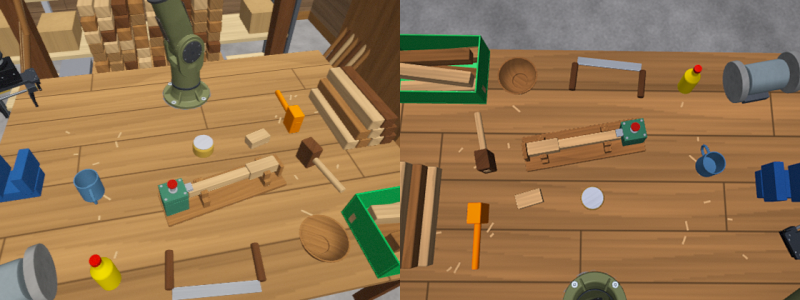

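The mallet candidates are the dark head with a pale handle at top (119,225) and the orange one at (108,300). The dark one fits "dark head, pale handle"; the orange one is the stated look-alike. I'll confirm it in a crop.

```bash
python3 - <<'E'
from h import *
o=get_obs();print(o["tool_pos"],o["tool_rot"],o["time_s"],o["grip_width"])
save("top","m.png",(70,140,190,390),2.4)
for px,z in(((108,158),.048),((117,215),.048),((119,225),.096)):print(ray("top",px,z).round(3))
E
```

```text
[ 0.26196198 -0.5948941   0.22260323] [1.79995458e+02 2.36014037e-03 2.37702298e+01] 1.0 0.08707997404207152
[0.668 0.434 0.048]
[0.516 0.4   0.048]
[0.483 0.378 0.096]
```

View pics/m.png

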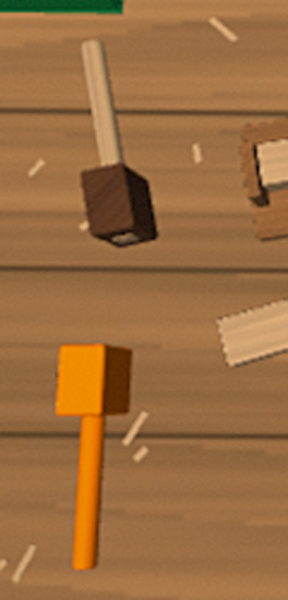

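```bash
python3 -m creep '0.03 0.04 0.02 0 0.087;0.04 0.045 0.02 0 0.087;0.04 0.045 0.02 0 0.087;0.04 0.045 0.02 0 0.087;0.03 0.05 0.01 0 0.087;0.02 0.055 0 0 0.087;0.01 0.06 0 0 0.087;0.01 0.06 0 0 0.087'
```

```text
time_s: 2.05
tool_pos: [0.4804, -0.1949, 0.3119]
tool_rot: [180.0, -0.0, 23.8]
force: [0.1, 0.4, -0.1]
grip_width: 0.0867
grasp_force: 0.0
```

The crop confirms the dark-headed mallet with the pale handle at top (115,223), distinct from the orange look-alike at (104,298). I'm moving above it.

```bash
python3 -m creep '0 0.06 0 0 0.087;0 0.06 0 0 0.087;0 0.06 0 0 0.087;0 0.06 0 0 0.087;0 0.06 0 0 0.087;0 0.06 0 0 0.087;0 0.06 0 -6 0.087;0 0.06 0 -5 0.087'; python3 -m creep '0 0.06 0 0 0.087;0 0.04 0 0 0.087;0 0 0 0 0.087'
python3 - <<'E'
from h import *
print(ray("top",(114.6,223.3),.096))
save("wrist","w1.png")
for f in finder.tip_of("mallet","wrist"): print(f["p"],f["xy"],ray("wrist",f["xy"],0))
E
```

```text
time_s: 3.05
tool_pos: [0.4802, 0.2846, 0.3122]
tool_rot: [180.0, -0.1, 12.5]
force: [1.2, -0.5, 0.6]
grip_width: 0.0869
grasp_force: 0.0
time_s: 3.42
tool_pos: [0.4779, 0.3869, 0.3111]
tool_rot: [-179.8, 0.1, 13.1]
force: [-0.9, -0.2, -0.1]
grip_width: 0.0868
grasp_force: 0.0
[0.48666255 0.38880523 0.096     ]
0.76 [240.7, 277.0] [0.3098105  0.39908581 0.        ]
0.6 [274.8, 162.1] [0.49239903 0.38676353 0.        ]
```

View pics/w1.png

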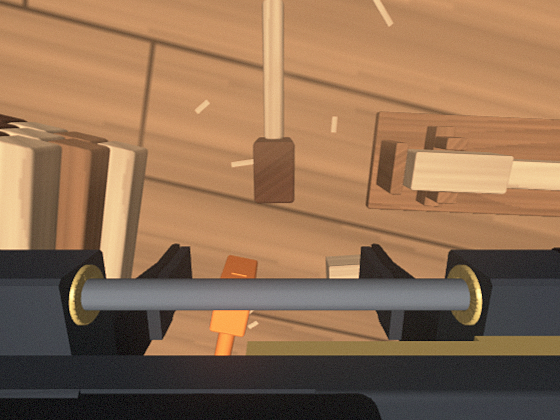

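The wrist view shows the dark head's top face at columns 254–295, rows 138–203, with the handle at columns 264–283 running straight up. The cradle leg is to the right at about (460,172). I'll work out the pose.

```bash
python3 - <<'E'
from h import *
im=cv2.imread("pics/w1.png")
c=[ray("wrist",p,.096)[:2] for p in((254,203),(294.5,203),(293.5,138),(255,138))]
print(np.round(c,4),np.mean(c,0),[np.linalg.norm(c[i]-c[i-1]).round(4) for i in range(4)])
a,b=ray("wrist",(273.5,125),.048),ray("wrist",(273,5),.048);d=b-a
print(a,b,np.degrees(np.arctan2(d[1],d[0])))
d=np.array(c[2])-c[1]+np.array(c[3])-c[0];print(np.degrees(np.arctan2(d[1],d[0])), get_obs()["tool_rot"],get_obs()["tool_pos"])
E
```

```text
[[0.4531 0.4024]
 [0.4634 0.357 ]
 [0.5342 0.3752]
 [0.5249 0.4162]] [0.49390177 0.38770968] [np.float64(0.0731), np.float64(0.0465), np.float64(0.0731), np.float64(0.042)]
[0.54183699 0.39952691 0.048     ] [0.66834588 0.42850262 0.048     ] 12.900562832000645
12.687945071577097 [1.79961634e+02 3.39777949e-02 1.27962672e+01] [0.48014217 0.38286015 0.31142305]
```

```bash
python3 -m creep '0.013 0.005 -0.05 0 0.087;0 0 -0.05 0 0.087;0 0 -0.05 0 0.087;0 0 -0.05 0 0.087;0 0 -0.03 0 0.087;0 0 -0.02 0 0.087;0 0 0 0 0.04;0 0 0 0 0.04' 40;python3 -m creep '0 0 0 0 0.04;0 0 0 0 0.04;0 0 0.02 0 0.04;0 0 0.04 0 0.04;0 0 0.05 0 0.04;0 0 0.05 0 0.04;0 0 0 0 0.04'
```

```text
time_s: 4.53
tool_pos: [0.4943, 0.3885, 0.0633]
tool_rot: [-180.0, -0.1, 12.7]
force: [0.8, 0.1, -0.3]
grip_width: 0.0743
grasp_force: 0.0
time_s: 5.4
tool_pos: [0.4943, 0.3903, 0.2273]
tool_rot: [-179.8, -0.4, 12.8]
force: [-0.3, -0.3, -4.3]
grip_width: 0.0459
grasp_force: 39.6
```

```bash
python3 - <<'E'
from h import *
for c in("top","scene"):
  im=cams.read_camera(c).astype(int)
  m=((im[:,:,0]>120)&(im[:,:,1]<60)&(im[:,:,2]<70)).astype(np.uint8)
  n,l,s,ce=cv2.connectedComponentsWithStats(m)
  for i in range(1,n):
    if s[i,4]>15: print(c,s[i],ce[i].round(1),ray(c,ce[i],.146 if c=="top" else .144).round(4))
  for z in("leg","bolt_tip","release_pin"):
    for f in finder.tip_of(z,c)[:1]: print(z,f["p"],ray(c,f["xy"],dict(leg=.07,bolt_tip=.101,release_pin=.138)[z]).round(4))
print(get_obs()["tool_pos"])
E
```

```text
top [411  91  12  10  92] [416.9  95.6] [ 0.8071 -0.3541  0.146 ]
top [323 172  13  12 120] [329.3 177.2] [ 0.5946 -0.1323  0.146 ]
leg 0.78 [0.5571 0.0834 0.07  ]
bolt_tip 0.48 [ 0.5783 -0.073   0.101 ]
release_pin 0.56 [ 0.5899 -0.128   0.138 ]
scene [234 252  14  13 137] [240.7 257.7] [ 0.5982 -0.13    0.144 ]
scene [125 356  17  18 224] [133.  364.7] [ 0.7903 -0.3494  0.144 ]
leg 0.6 [0.5548 0.0979 0.07  ]
bolt_tip 0.61 [ 0.5802 -0.0699  0.101 ]
release_pin 0.59 [ 0.6028 -0.1195  0.138 ]
[0.49267971 0.38750896 0.22028187]
```

```bash
python3 -m creep '0 0 0.03 0 0.04;0.01 -0.055 0.01 0 0.04;0.015 -0.055 0 0 0.04;0.015 -0.055 0 0 0.04;0.015 -0.055 0 0 0.04;0.015 -0.055 0 0 0.04;0.01 -0.055 0 0 0.04;0.01 -0.055 0 0 0.04'; python3 -m creep '0.005 -0.055 0 0 0.04;0.005 -0.05 0 0 0.04;0 -0.028 0 0 0.04;0 0 0 0 0.04'
```

```text
time_s: 6.8
tool_pos: [0.5831, 0.0013, 0.2612]
tool_rot: [-180.0, 0.0, 12.8]
force: [-0.0, 0.1, -4.2]
grip_width: 0.0464
grasp_force: 39.6
time_s: 7.3
tool_pos: [0.5924, -0.134, 0.2604]
tool_rot: [180.0, 0.1, 12.4]
force: [-0.5, 0.1, -3.0]
grip_width: 0.0462
grasp_force: 39.6
```

```bash
python3 -m creep '0.003 0 -0.03 0 0.04;0 0 -0.015 0 0.04;0 0 -0.008 0 0.04;0 0 -0.005 0 0.04;0 0 -0.005 0 0.04;0 0 0 0 0.04' 55;python3 -m creep '0 0 -0.004 0 0.04;0 0 -0.003 0 0.04;0 0 -0.003 0 0.04;0 0 0 0 0.04';python3 -m creep '0 0 -0.002 0 0.04;0 0 0 0 0.04'
```

```text
time_s: 8.05
tool_pos: [0.5967, -0.1282, 0.2005]
tool_rot: [-180.0, -0.1, 12.8]
force: [-3.4, 4.3, 8.4]
grip_width: 0.0462
grasp_force: 54.8
time_s: 8.55
tool_pos: [0.6005, -0.1259, 0.1994]
tool_rot: [179.8, -0.7, 12.9]
force: [-9.3, 8.1, 41.7]
grip_width: 0.0462
grasp_force: 55.3
time_s: 8.8
tool_pos: [0.6015, -0.1255, 0.1993]
tool_rot: [179.8, -0.8, 13.0]
force: [-10.9, 9.1, 48.8]
grip_width: 0.0457
grasp_force: 55.3
```

```bash
python3 -m creep '0 0 0.006 0 0.04;0 0 0.003 0 0.04';python3 - <<'E'
from h import *
print(get_obs()["tool_pos"],get_obs()["force"],get_obs()["wrist_torque"])
a=cams.read_camera("scene")[130:340,170:450]
b=cams.read_camera("wrist")
im=np.hstack([cv2.resize(a,(400,300),interpolation=cv2.INTER_CUBIC),cv2.resize(b,(400,300),interpolation=cv2.INTER_AREA)])[:,:,::-1]
cv2.imwrite("pics/s.png",im)
E
```

```text
time_s: 9.05
tool_pos: [0.5989, -0.1264, 0.1999]
tool_rot: [-180.0, -0.4, 12.9]
force: [-0.7, 6.4, 7.7]
grip_width: 0.0457
grasp_force: 54.9
[ 0.59889303 -0.12643667  0.19987272] [-0.7111336   6.38195954  7.65646954] [ 1.82222837 -0.01474885  0.06059702]
```

View pics/s.png

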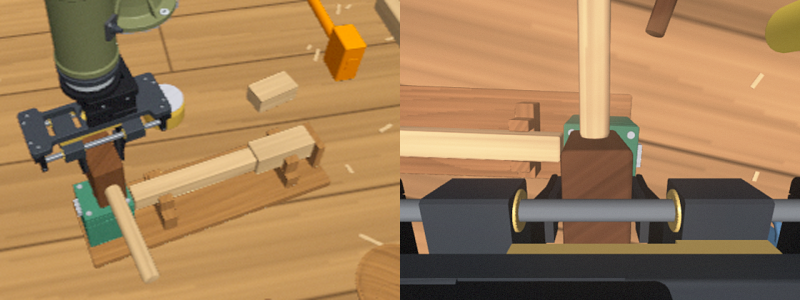

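The picture shows the mallet seated low on the housing at (105,190) with the bolt no longer over the leg, so the pin may already be down; the grip closed higher on the head than I assumed. I'll lift off and measure the pin.

```bash
python3 -m creep '-0.003 -0.002 0.03 0 0.04;0 0 0.05 0 0.04;0 0.06 0.02 0 0.04;-0.01 0.06 0 0 0.04;-0.01 0.06 0 0 0.04;-0.01 0.06 0 0 0.04;0 0.055 0 0 0.04;0 0.05 0 0 0.04';python3 - <<'E'
from h import *
from scipy.optimize import least_squares
obs={}
ims=[]
for c in("top","scene"):
  im0=cams.read_camera(c);im=im0.astype(int)
  m=((im[:,:,0]>120)&(im[:,:,1]<60)&(im[:,:,2]<70)).astype(np.uint8)
  n,l,s,ce=cv2.connectedComponentsWithStats(m)
  for i in range(1,n):
    if s[i,4]>15: print(c,s[i],ce[i].round(1))
  for f in finder.tip_of("bolt_tip",c)[:2]: print("bolt",f["p"],f["xy"],ray(c,f["xy"],.101).round(4))
  for f in finder.tip_of("release_pin",c)[:2]: print("pin",f["p"],f["xy"])
  u,v=(int(x) for x in proj(c,[.592,-.11,.12])); ims.append(cv2.resize(im0[v-50:v+50,u-65:u+65],(400,300),interpolation=cv2.INTER_CUBIC))
  print("pred", [proj(c,[.596,-.131,z]).round(1) for z in(.146,.124)])
cv2.imwrite("pics/p.png",np.hstack(ims)[:,:,::-1])
E
```

```text
time_s: 10.15
tool_pos: [0.5633, 0.2132, 0.2945]
tool_rot: [179.9, -0.0, 12.7]
force: [0.1, 0.1, -3.6]
grip_width: 0.046
grasp_force: 54.7
top [411  91  12  10  92] [416.9  95.6]
top [322 174  13  12 118] [328.  179.5]
bolt 0.68 [184.0, 275.4] [0.361  0.2133 0.101 ]
pin 0.65 [325.4, 182.2]
pin 0.24 [247.0, 206.8]
pred [array([328.7, 176.7]), array([327.6, 179.1])]
scene [235 257  14  13 135] [241.6 263. ]
scene [125 356  17  18 224] [133.  364.7]
bolt 0.63 [335.4, 248.1] [0.5844 0.0919 0.101 ]
pin 0.59 [243.9, 263.8]
pred [array([240.1, 256.4]), array([240.9, 261.9])]
```

View pics/p.png

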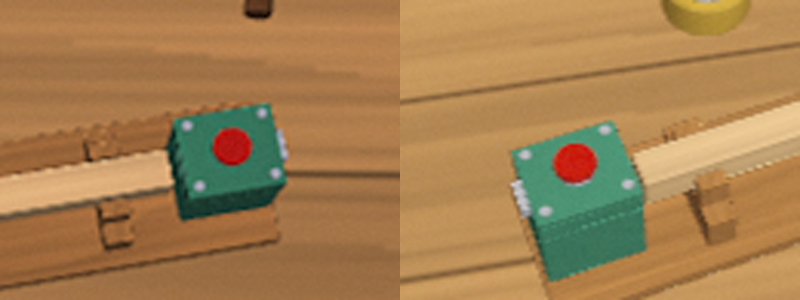

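The cap sits low on the housing in both views, at top (328,179.5) and scene (241.6,263), within 0.5–1 px of the fully-down prediction. The bolt is retracted and the leg end is free. Next I put the mallet back at its start spot.

```bash
python3 -m creep '-0.02 0.05 0 0 0.04;-0.02 0.05 -0.02 0 0.04;-0.02 0.05 -0.05 0 0.04;-0.01 0.02 -0.05 0 0.04;0 0 -0.05 0 0.04;0 0 -0.03 0 0.04;0 0 -0.007 0 0.04;0 0 0 0 0.04';python3 -m creep '0 0 -0.004 0 0.04;0 0 -0.003 0 0.04;0 0 0 0 0.04'
```

```text
time_s: 11.45
tool_pos: [0.4973, 0.374, 0.0964]
tool_rot: [180.0, -0.0, 12.6]
force: [0.2, 1.2, -3.3]
grip_width: 0.0455
grasp_force: 54.7
time_s: 11.82
tool_pos: [0.4962, 0.3749, 0.0892]
tool_rot: [180.0, -0.0, 12.8]
force: [0.4, 0.6, -2.9]
grip_width: 0.0459
grasp_force: 54.7
```

```bash
python3 -m creep '0 0 -0.007 0 0.04;0 0 -0.004 0 0.04;0 0 0 0 0.04';python3 -m creep '0 0 -0.003 0 0.04;0 0 0 0 0.04';
```

```text
time_s: 12.2
tool_pos: [0.496, 0.3748, 0.0777]
tool_rot: [180.0, 0.0, 12.8]
force: [0.2, 0.2, -2.7]
grip_width: 0.0458
grasp_force: 54.7
time_s: 12.45
tool_pos: [0.4963, 0.3752, 0.0773]
tool_rot: [179.9, -0.1, 12.8]
force: [-3.9, -3.4, 9.4]
grip_width: 0.0458
grasp_force: 54.7
```

```bash
python3 -m creep '0 0 0.001 0 0.05;0 0 0 0 0.06;0 0 0 0 0.087;0 0 0 0 0.087;0 0 0 0 0.087;0 0 0 0 0.087;0 0 0.04 0 0.087;0 0 0.05 0 0.087';python3 -m creep '0 0 0.05 0 0.087;0 -0.03 0.05 0 0.087;0.01 -0.06 0.03 0 0.087;0 0 0 0 0.087'
python3 - <<'E'
from h import *
o=get_obs();print(o["tool_pos"],o["tool_rot"])
save("wrist","w2.png")
for n,z in(("mallet",0),("leg",.07),("leg_balance",.07)):
  for f in finder.tip_of(n,"wrist")[:2]: print(n,f["p"],f["xy"],ray("wrist",f["xy"],z))
E
```

```text
time_s: 13.45
tool_pos: [0.4955, 0.3742, 0.1657]
tool_rot: [179.9, 0.2, 12.8]
force: [1.2, 0.7, 0.2]
grip_width: 0.0869
grasp_force: 0.0
time_s: 13.95
tool_pos: [0.5091, 0.2848, 0.2961]
tool_rot: [179.8, -0.3, 12.2]
force: [-0.4, 0.7, -0.7]
grip_width: 0.0871
grasp_force: 0.0
[0.50907903 0.28475337 0.29608284] [179.83447303  -0.29609717  12.23447273]
leg 0.91 [456.6, 180.4] [0.5533276  0.08795425 0.07      ]
leg_balance 0.79 [438.4, 178.9] [0.55006289 0.10978313 0.07      ]
```

View pics/w2.png

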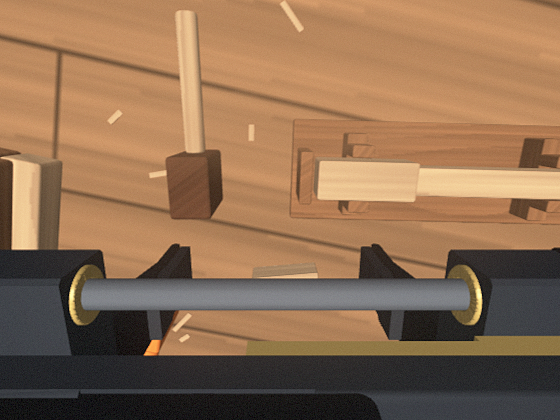

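The mallet stands upright at (192,185) with its handle away from the robot, clear of the cradle. The leg block's step is at column 418, rows 163–201, with the shaft running to the right.

```bash
python3 - <<'E'
from h import *
im=cv2.imread("pics/w2.png").astype(int)
print(get_obs()["qpos"].round(1) if hasattr(get_obs()["qpos"],'round') else get_obs()["qpos"])
# shaft edges: pale wood columns
C=[]
for u in range(425,520,8):
    sat=im[150:215,u,0] # blue: pale wood higher
    r=np.where(sat>130)[0]
    if len(r): C.append((u,150+r.min(),150+r.max()))
print(C)
for p in((418,163),(418,201),(416,201),(419,182)):print(p,ray("wrist",p,.092).round(4))
L=[ray("wrist",(u,a),.086)[:2] for u,a,b in C];
for c in("top","scene"):
  cams.read_camera(c)
  for n in("leg","leg_balance"):
    for f in finder.tip_of(n,c)[:1]: print(c,n,f["p"],ray(c,f["xy"],.07).round(4))
E
```

```text
[  11.    14.6  -52.1   85.3   11.4   85.7 -118.2]
[(425, np.int64(168), np.int64(192)), (433, np.int64(169), np.int64(194)), (441, np.int64(169), np.int64(195)), (449, np.int64(169), np.int64(195)), (457, np.int64(169), np.int64(195)), (465, np.int64(170), np.int64(196)), (473, np.int64(170), np.int64(196)), (481, np.int64(170), np.int64(196)), (489, np.int64(170), np.int64(196)), (497, np.int64(170), np.int64(197)), (505, np.int64(171), np.int64(197)), (513, np.int64(171), np.int64(197))]
(418, 163) [0.5629 0.1483 0.092 ]
(418, 201) [0.5232 0.1344 0.092 ]
(416, 201) [0.5227 0.1366 0.092 ]
(419, 182) [0.5436 0.1404 0.092 ]
top leg 0.84 [0.5626 0.0802 0.07  ]
top leg_balance 0.68 [0.5476 0.0999 0.07  ]
scene leg 0.88 [0.5539 0.0741 0.07  ]
scene leg_balance 0.75 [0.5537 0.0985 0.07  ]
```

```bash
python3 -m creep '0.015 -0.055 0 -10 0.087;0.015 -0.055 0 -10 0.087;0 0 0 0 0.087'; python3 - <<'E'
from h import *
o=get_obs();print(o["tool_pos"],o["tool_rot"],np.round(o["qpos"],1))
cams.read_camera("wrist")
for n in("leg","leg_balance","release_pin","cradle"):
  for f in finder.tip_of(n,"wrist")[:2]: print(n,f["p"],f["xy"],ray("wrist",f["xy"],dict(leg=.07,leg_balance=.07,release_pin=.116,cradle=0)[n]).round(4))
m=finder.masks_of("leg","wrist")[0]["mask"].astype(np.uint8)
pts=np.argwhere(m)[:,::-1]
# in leg-top plane
P=np.array([ray("wrist",p,.086)[:2] for p in pts[::5]])
print("mask ext",pts.min(0),pts.max(0)); c=P.mean(0);w=np.linalg.svd(P-c,full_matrices=False)[2][0]
if w[1]<0:w=-w
print(c,np.degrees(np.arctan2(-w[0],w[1])),((P-c)@w).min(),((P-c)@w).max())
t=(P-c)@w;s=(P-c)@np.array([w[1],-w[0]])
for a in np.arange(-.2,.2,.02):
  k=(t>=a)&(t<a+.02)
  if k.sum()>5:print(round(a,2),s[k].min().round(4),s[k].max().round(4))
E
```

```text
time_s: 14.82
tool_pos: [0.5375, 0.1733, 0.2929]
tool_rot: [179.8, -0.0, -7.8]
force: [-0.4, 0.3, 0.3]
grip_width: 0.087
grasp_force: 0.0
[0.5375312  0.17325399 0.29292438] [ 1.79823906e+02 -1.46940438e-02 -7.84556903e+00] [  19.9   10.6  -46.2   87.8    7.8   84.9 -124.4]
leg 0.98 [356.5, 151.1] [0.5594 0.0847 0.07  ]
leg_balance 0.86 [334.6, 162.8] [0.5491 0.1117 0.07  ]
cradle 0.78 [347.0, 150.4] [0.5531 0.0838 0.    ]
mask ext [212  91] [513 220]
[0.55607143 0.0948518 ] 11.568552925836366 -0.17140658885076895 0.15916456356507952
-0.18 -0.0178 0.014
-0.16 -0.0175 0.0176
-0.14 -0.0179 0.0168
-0.12 -0.0173 0.0175
-0.1 -0.0181 0.0176
-0.08 -0.0178 0.018
-0.06 -0.0179 0.0177
-0.04 -0.0172 0.0178
-0.02 -0.0184 0.0182
-0.0 -0.0178 0.0184
0.02 -0.0175 0.0184
0.04 -0.0256 0.024
0.06 -0.0249 0.0241
0.08 -0.0254 0.0249
0.1 -0.0251 0.0244
0.12 -0.0245 0.0245
0.14 -0.0239 0.0238
```

The leg mask measures 330 mm long with yaw about 11.5°, which is consistent with its size. The balance point is about (0.551, 0.112). I'll turn the tool across the shaft.

```bash
python3 -m creep '0.006 -0.03 0 -10 0.087;0.006 -0.03 0 -10 0.087;0 0 0 -10 0.087;0 0 0 0 0.087'; python3 -c "
from h import *
o=get_obs();print(np.round(o['qpos'],1),o['tool_rot'])"
```

```text
time_s: 15.62
tool_pos: [0.5471, 0.1207, 0.2936]
tool_rot: [-180.0, 0.0, -37.0]
force: [0.5, 0.4, -0.5]
grip_width: 0.087
grasp_force: 0.0
[  21.9    9.1  -41.4   88.5    6.    84.6 -146.8] [-1.79987325e+02  1.78656376e-02 -3.70292891e+01]
```

Joint 7 nears its limit that way, so I use the equivalent grasp half a turn round (yaw +101.5).

```bash
python3 -m creep '0 0 0 10 0.087;0 0 0 10 0.087;0 0 0 10 0.087;0 0 0 10 0.087;0 0 0 10 0.087;0 0 0 10 0.087;0 0 0 10 0.087;0 0 0 10 0.087'; python3 -m creep '0 0 0 10 0.087;0 0 0 10 0.087;0 0 0 10 0.087;0 0 0 10 0.087;0 0 0 10 0.087;0 0 0 8.5 0.087;0 0 0 0 0.087'; python3 - <<'E'
from h import *
o=get_obs();print(o["tool_pos"],o["tool_rot"],np.round(o["qpos"],1))
cams.read_camera("wrist")
for f in finder.tip_of("leg_balance","wrist")[:2]: print(f["p"],f["xy"],ray("wrist",f["xy"],.07).round(4))
m=finder.masks_of("leg","wrist")[0]["mask"].astype(np.uint8)
pts=np.argwhere(m)[:,::-1];print(pts.min(0),pts.max(0))
P=np.array([ray("wrist",p,.086)[:2] for p in pts[::5]])
c=P.mean(0);w=np.linalg.svd(P-c,full_matrices=False)[2][0]
if w[1]<0:w=-w
t=(P-c)@w;s=(P-c)@np.array([w[1],-w[0]])
print(c,np.degrees(np.arctan2(-w[0],w[1])),t.min(),t.max())
for a in np.arange(-.2,.2,.01):
  k=(t>=a)&(t<a+.01)
  if k.sum()>5:print(round(a,2),s[k].min().round(4),s[k].max().round(4),end=" | ")
E
```

```text
time_s: 16.62
tool_pos: [0.547, 0.1212, 0.2937]
tool_rot: [-180.0, -0.0, 43.5]
force: [0.1, 0.1, -0.9]
grip_width: 0.0868
grasp_force: 0.0
time_s: 17.5
tool_pos: [0.5471, 0.1209, 0.2937]
tool_rot: [180.0, -0.0, 101.5]
force: [-0.1, -0.5, -0.5]
grip_width: 0.0871
grasp_force: 0.0
[0.54707611 0.12093514 0.29366253] [ 1.79983869e+02 -2.49825252e-02  1.01460834e+02] [ 33.7  11.8 -56.1  88.2   9.8  85.2 -11.2]
0.82 [276.9, 198.5] [0.552 0.104 0.07 ]
[257  69] [301 340]
[0.5484619  0.12635105] 10.517264037763978 -0.202732377844886 0.11597536793654172
-0.2 -0.0158 0.0156 | -0.19 -0.0159 0.0154 | -0.18 -0.0159 0.0153 | -0.17 -0.0159 0.015 | -0.12 -0.0149 0.015 | -0.11 -0.0149 0.0148 | -0.1 -0.0149 0.0147 | -0.09 -0.015 0.0156 | -0.08 -0.015 0.0153 | -0.07 -0.015 0.0151 | -0.06 -0.0151 0.0159 | -0.05 -0.0151 0.0157 | -0.04 -0.0151 0.0156 | -0.03 -0.0152 0.0153 | -0.02 -0.0152 0.015 | -0.01 -0.0152 0.016 | 0.0 -0.0219 0.0221 | 0.01 -0.0219 0.0219 | 0.02 -0.0218 0.0217 | 0.03 -0.0218 0.0223 | 0.04 -0.0218 0.0221 | 0.05 -0.0218 0.0218 | 0.06 -0.0218 0.0224 | 0.07 -0.0218 0.0223 | 0.08 -0.0228 0.0219 | 0.09 -0.0228 0.0218 | 0.1 -0.0217 0.0223 | 0.11 -0.0207 0.0211 |
```

```bash
python3 -m creep '0.0055 -0.0185 0 -0.8 0.087;0 0 -0.05 0 0.087;0 0 -0.05 0 0.087;0 0 -0.05 0 0.087;0 0 -0.04 0 0.087;0 0 -0.03 0 0.087;0 0 -0.015 0 0.087;0 0 0 0 0.087'; python3 -m creep '0 0 -0.008 0 0.087;0 0 0 0 0.087'
```

```text
time_s: 18.65
tool_pos: [0.5527, 0.1003, 0.058]
tool_rot: [-179.9, -0.0, 100.4]
force: [0.2, -0.6, 0.7]
grip_width: 0.0864
grasp_force: 0.0
time_s: 18.9
tool_pos: [0.5532, 0.101, 0.051]
tool_rot: [180.0, 0.0, 100.5]
force: [-0.5, -0.5, 0.3]
grip_width: 0.0867
grasp_force: 0.0
```

Now I close the gripper, waiting until the grip is confirmed.

```bash
python3 -m creep '0 0 0 0 0.02;0 0 0 0 0.02;0 0 0 0 0.02;0 0 0 0 0.02;0 0 0 0 0.02;0 0 0 0 0.02;0 0 0 0 0.02;0 0 0 0 0.02' 35; python3 -m creep '0 0 0 0 0.02;0 0 0 0 0.02'
```

```text
time_s: 19.9
tool_pos: [0.553, 0.1011, 0.0506]
tool_rot: [180.0, -0.0, 100.5]
force: [1.2, 0.1, 0.7]
grip_width: 0.0316
grasp_force: 35.0
time_s: 20.15
tool_pos: [0.553, 0.1011, 0.0506]
tool_rot: [180.0, -0.0, 100.5]
force: [2.1, 0.2, -1.6]
grip_width: 0.0317
grasp_force: 35.0
```

```bash
python3 -m creep '0 0 0.005 0 0.02;0 0 0.01 0 0.02;0 0 0.01 0 0.02;0 0 0.015 0 0.02;0 0 0.02 0 0.02;0 0 0.02 0 0.02;0 0 0.02 0 0.02;0 0 0.02 0 0.02' 45; python3 -m creep '0 0 0.015 0 0.02;0 0 0.01 0 0.02;0 0 0.005 0 0.02;0 0 0 0 0.02;0 0 0 0 0.02;0 0 0 0 0.02'; python3 - <<'E'
from h import *
o=get_obs();print(o["wrist_torque"],o["force"])
a=cams.read_camera("scene")[100:352,130:466];b=cams.read_camera("wrist")
cv2.imwrite("pics/e.png",np.hstack([cv2.resize(a,(400,300),interpolation=cv2.INTER_CUBIC),cv2.resize(b,(400,300),interpolation=cv2.INTER_AREA)])[:,:,::-1])
E
```

```text
time_s: 21.15
tool_pos: [0.5529, 0.1012, 0.1722]
tool_rot: [180.0, 0.0, 100.5]
force: [0.0, -0.1, -3.5]
grip_width: 0.0316
grasp_force: 45.0
time_s: 21.9
tool_pos: [0.5525, 0.1011, 0.2]
tool_rot: [-179.9, -0.0, 100.5]
force: [-0.4, -0.9, -3.6]
grip_width: 0.0316
grasp_force: 45.0
[-0.07197746 -0.12414005 -0.02340995] [-0.44280395 -0.94082367 -3.62739994]
```

View pics/e.png

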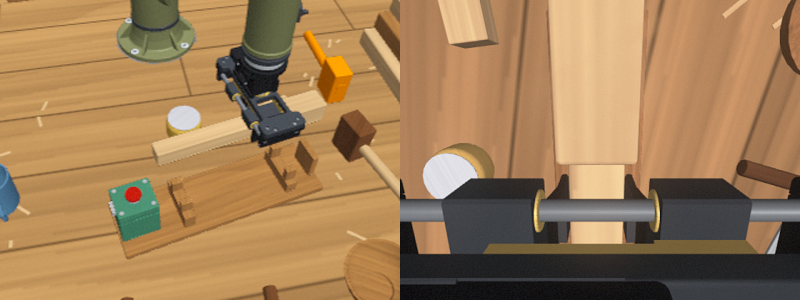

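The leg is held level about 15 cm above the cradle, from scene-crop (155,155) to (325,105). The pin is down at (133,195), the mallet stands at (355,135), and the mug, tin and offcut haven't moved.

```bash
python3 -m creep '0 0 0 0 0.02;0 0 0 0 0.02;0 0 0 0 0.02;0 0 0 0 0.02' && python3 -c "
from cell import ticket;print(ticket.sign_off())"
```

```text
time_s: 22.5
tool_pos: [0.5529, 0.1011, 0.2006]
tool_rot: [180.0, 0.0, 100.5]
force: [1.0, -0.3, -3.9]
grip_width: 0.0319
grasp_force: 45.0
the job is handed in; nothing more can be done
None
```

Job handed in at 22.5 s: pin fully down by mallet (about 49 N at the wrist against its stop, under the 120 N limit), mallet back upright on the bench clear of the cradle, and the leg held level and steady about 15 cm above where it lay; no verdict was shown.

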